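# Nest the stack-lock parts tubs

### The job

Put the three empty grey parts tubs away as one upright stack on the bench: nest them into each other, all the same way round, and press each one down until it clicks fully home on the rim of the tub below. Any of the three may be at the bottom; one tub has fallen over and lies on its back. Leave the tape measure, the cork sanding block and torch where they are.

Things in the scene. Friction and masses are not known exactly. Their poses are not given: they have to be found in the camera images.
- tub_a: The fallen one of three equal grey plastic parts tubs. Origin at foot level; +z out of the mouth, rim at z = 90 mm, -x its front. It lies on its back: +x down, mouth sideways and 10 degrees up. Collar z 60 to 90: outside x +-50, y +-33, wall 2.5, flat sides, grip across y. Body tapers from x +-46, y +-29 at z 60 (shoulder) to x -21..39, y +-22 at the foot. About 0.16 kg.
- tub_b: Equal to tub_a, standing upright. The front wall (-x, with a card holder) leans out strongly, so tubs nest only front over front. Home, the upper shoulder rests on the rim below: 30 mm higher, same x, y and heading. The last 8 mm run over a spring catch in each short side of the lower collar and need a firm push straight down, some 12 to 20 N.
- tub_c: Equal to tub_a and tub_b, standing upright. Clearance of the body in the collar below: 1.5 mm a side at home, 8 mm as the foot enters. Not pushed over the catch, a tub stands some 8 mm too high.
- tape_measure: yellow tape measure, about 36 x 88 x 69 mm, a bystander
- sanding_block: brown cork sanding block lying flat, 66 x 100 x 27 mm, a bystander
- torch: aluminium torch with a black head lying down, 160 mm long, 30 mm thick, a bystander
There are look-alikes about, which are no part of the job. What is shaped like the tub_b but purple is not meant.

How it is judged:
At the end, for the whole second after the job is handed in: The three tubs stand at rest as one stack, in any order: the lowest with its foot on the bench (within 6 mm), each other one 27 to 32 mm higher than the one it sits in (home is 30 mm; before the click it stands about 38 mm) and within 4 mm of it sideways, all upright within 0.03 rad (((height (world z) of tub_a between -0.006 and 0.006 m and z of tub_b in the frame of tub_a between 0.027 and 0.032 m and x of tub_b in the frame of tub_a between -0.004 and 0.004 m and y of tub_b in the frame of tub_a between -0.004 and 0.004 m and z of tub_c in the frame of tub_b between 0.027 and 0.032 m and x of tub_c in the frame of tub_b between -0.004 and 0.004 m and y of tub_c in the frame of tub_b between -0.004 and 0.004 m) or (height (world z) of tub_a between -0.006 and 0.006 m and z of tub_c in the frame of tub_a between 0.027 and 0.032 m and x of tub_c in the frame of tub_a between -0.004 and 0.004 m and y of tub_c in the frame of tub_a between -0.004 and 0.004 m and z of tub_b in the frame of tub_c between 0.027 and 0.032 m and x of tub_b in the frame of tub_c between -0.004 and 0.004 m and y of tub_b in the frame of tub_c between -0.004 and 0.004 m) or (height (world z) of tub_b between -0.006 and 0.006 m and z of tub_a in the frame of tub_b between 0.027 and 0.032 m and x of tub_a in the frame of tub_b between -0.004 and 0.004 m and y of tub_a in the frame of tub_b between -0.004 and 0.004 m and z of tub_c in the frame of tub_a between 0.027 and 0.032 m and x of tub_c in the frame of tub_a between -0.004 and 0.004 m and y of tub_c in the frame of tub_a between -0.004 and 0.004 m) or (height (world z) of tub_b between -0.006 and 0.006 m and z of tub_c in the frame of tub_b between 0.027 and 0.032 m and x of tub_c in the frame of tub_b between -0.004 and 0.004 m and y of tub_c in the frame of tub_b between -0.004 and 0.004 m and z of tub_a in the frame of tub_c between 0.027 and 0.032 m and x of tub_a in the frame of tub_c between -0.004 and 0.004 m and y of tub_a in the frame of tub_c between -0.004 and 0.004 m) or (height (world z) of tub_c between -0.006 and 0.006 m and z of tub_a in the frame of tub_c between 0.027 and 0.032 m and x of tub_a in the frame of tub_c between -0.004 and 0.004 m and y of tub_a in the frame of tub_c between -0.004 and 0.004 m and z of tub_b in the frame of tub_a between 0.027 and 0.032 m and x of tub_b in the frame of tub_a between -0.004 and 0.004 m and y of tub_b in the frame of tub_a between -0.004 and 0.004 m) or (height (world z) of tub_c between -0.006 and 0.006 m and z of tub_b in the frame of tub_c between 0.027 and 0.032 m and x of tub_b in the frame of tub_c between -0.004 and 0.004 m and y of tub_b in the frame of tub_c between -0.004 and 0.004 m and z of tub_a in the frame of tub_b between 0.027 and 0.032 m and x of tub_a in the frame of tub_b between -0.004 and 0.004 m and y of tub_a in the frame of tub_b between -0.004 and 0.004 m)) and angle between each of tub_a, tub_b, tub_c's own z axis and vertical below 0.03 rad and linear speed of each of tub_a, tub_b, tub_c below 0.02 m/s); the robot touches nothing.
It fails at once if yellow tape measure pushed more than 30 mm from its place (distance of tape_measure from where it was at the start of the episode above 0.03 m).
It fails at once if brown cork sanding block lying flat pushed more than 30 mm from its place (distance of sanding_block from where it was at the start of the episode above 0.03 m).
It fails at once if aluminium torch with a black head lying down pushed more than 30 mm from its place (distance of torch from where it was at the start of the episode above 0.03 m).
It also fails if it takes over 72 s, if anything falls off the work surface, if the arm or the gripper's body presses on something with over 40 N, if the wrist force passes 120 N, or if a joint passes its speed limit or range.

### The arm

A 6-joint arm with a two-finger parallel gripper is mounted at the origin on a cart in front of the work surface, level with it; the furniture and walls round the work are solid. World frame = base frame: x ahead of the robot, y to its left, z up, the work surface at z = 0. Lengths are in m, angles in rad, forces in N, time in s.
With the tool pointing down it reaches from about 0.225 to 0.875 m from the base axis. Payload 3.4 kg.
Tool frame: the origin (TCP) lies on the mounting face of the last link; the fingertips stand 173 mm ahead of it and the grasp point (between the pads) lies 155 mm ahead of it; z points along the fingers, y is the line along which they close (so a half turn about z gives the same grasp; the last joint's range is limited). The gripper opens to 85 mm and grips with 20 to 120 N. Pads are 22 mm wide; open, the fingers measure 114 mm over their backs; the gripper's body (76 mm by 85 mm) begins 54 mm behind the grasp point. The pads swing forward as they close: fully open they stand 13 mm farther back than shut.
Start: joints at [1.191, 0.276, 1.505, -0, 1.361, -0.121], TCP at [0.147, 0.556, 0.405] pointing down, gripper open.
Joint ranges: [-2.89, 2.89], [-0.75, 2.08], [0.22, 2.7], [-1.18, 4.32], [0.11, 2.71], [-2.7, 2.7]. Speed limits (rad/s): [2.57, 2.57, 3.14, 3.14, 3.14, 3.14].

### API

Orientations are given as a unit quaternion [w, x, y, z].
In Python, from rig import manip gives the robot as it stands.
- The arm moves only by the tool carry_out, never from a script. Its arguments are lists of equal length, an entry for each row: "linear": the shift along the world's x, y, z each as a share of 500 mm, from -1 to 1, a list of three; "angular": the turn, a rotation vector about the world's x, y, z each as a share of 0.08 rad, from -1 to 1, a list of three; "hand": the opening, from 0 (shut) to 1 (fully open). In form: {"linear": [[x, y, z], ...], "angular": [[rx, ry, rz], ...], "hand": [hand, ...]}. A call has 1 to 8 rows; each row shifts and turns the commanded pose from where the row before left it; what a row does not reach is not made up. A row lasts 1/12 s, in which the tool goes at most 41.7 mm and 7.16 degrees, less where a joint would pass 70% of its speed; a pose out of reach is approached as far as the arm can. A call with a number of a shift or a turn outside -1 to 1 is refused whole. A call with a gripper value outside its range is refused whole. The fingers move at their own pace and stop on an object; "force" is the grip in N (left out, the last holds). Time passes only in rows, so rows that do not move let the fingers close. It gives the time, the measured TCP pose, the force, the opening and the grip force at its end, in the units of the state.
- manip.get_state(): the state, without advancing time (a new reading comes with each control period).
- manip.get_image(name): name is "scene" or "top" or "wrist"; returns the picture (384x512x3 uint8, red, green, blue); there is no depth.
- manip.camera_params(name): a dict with "fx", "fy", "cx", "cy" (pixels), "view" (4x4, takes a point from world to camera coordinates); the wrist camera has in their place "hand_eye" (4x4, takes a point from camera to tool coordinates, whose origin is the TCP and whose axes are the flange's). Camera axes: x right, y down, z forward; pixel columns grow to the right and rows downward; lengths in m; the calibration is good to about 2 mm. The wrist camera is an equidistant fisheye: a pixel r from the principal point sees the ray r / f radians off the axis. A picture is of the moment at which its call begins: read the wrist's pose just before it. camera_params takes no time and is no camera call.
- manip.sign_off(): hands the job in; it is judged then, once.
The state is a dict: "clock": time; "qpos": joint angles; "qd": joint speeds; "effort": joint torques, N m; "position": TCP position; "ee_rot": TCP orientation; "contact_force": force on the tool from outside, world axes, zero at the start; "moment": the same for the moment, N m; "width": finger opening in m; "gripper_force": force on a finger pad.
Only numpy, scipy, OpenCV 4.12 (cv2) and the standard library are available. Lean on these libraries where they do the work, as an engineer would, in place of code of your own. Each camera call takes 0.05 s, during which the arm holds its last target. There are 200 camera calls.

## Working session

There is one attempt and no reset: what is moved stays moved. The work goes in short steps, Python scripts to look and compute and a tool call to move; the robot and the scene stay as the last step left them, time stands still between calls to the robot, and variables do not carry over. Pictures are saved under pics/ and viewed, at most 10 in all, crops included, and the job is handed in when it is done.

Besides the shell and the picture viewer there is one more tool, called after "Call:" in YAML: its name, and indented under it one key for each argument. carry_out: Moves the arm, as the interface text tells. Its arguments: {"type":"object","properties":{"linear":{"type":"array"},"angular":{"type":"array"},"hand":{"type":"array"},"force":{"type":"number"}},"required":["linear","angular","hand"]}

```bash
ls; mkdir -p pics; python3 - <<'E'
from rig import manip
import cv2,numpy as np
s=manip.get_state();print(s)
for n in("scene","top"):
    im=manip.get_image(n);cv2.imwrite(f"pics/{n}0.png",im[:,:,::-1])
    print(n,manip.camera_params(n))
print(manip.camera_params("wrist"))
E
```

```text
pics
{'clock': 0.0, 'qpos': array([ 1.19097450e+00,  2.76621679e-01,  1.50617446e+00,  2.19004722e-05,
        1.36071993e+00, -1.20983709e-01]), 'qd': array([ 4.27031807e-04,  1.48284497e-03, -1.73785921e-04,  2.23547399e-04,
       -1.03923102e-03, -6.64345585e-05]), 'effort': array([ 1.23243422e-03, -4.16784489e+01, -2.45798081e+01, -1.86108837e-04,
        1.12982641e-02, -1.10604219e-07]), 'position': array([0.14708451, 0.55563917, 0.40380773]), 'ee_rot': array([-2.48679018e-04,  1.29060296e-01,  9.91636282e-01, -9.29061738e-04]), 'contact_force': array([-0.18333911,  0.5081952 ,  0.06129246]), 'moment': array([ 0.08212122,  0.05271936, -0.02126402]), 'gripper_force': 0.0, 'width': 0.08537873008105654}
scene {'fx': 456.4401835278469, 'fy': 456.4401835278469, 'cx': 256.17631567532214, 'cy': 192.06179780386327, 'view': array([[ 0.75996191, -0.64996631,  0.00129825, -0.40444911],
       [-0.40827707, -0.4789232 , -0.77713731,  0.26546322],
       [ 0.50573483,  0.59006471, -0.62932973,  1.01212027],
       [ 0.        ,  0.        ,  0.        ,  1.        ]])}
top {'fx': 396.0228716477054, 'fy': 396.0228716477054, 'cx': 257.51973833798445, 'cy': 195.49162790359372, 'view': array([[ 0.01564159, -0.99986   ,  0.00594251, -0.01580828],
       [-0.99110277, -0.0162897 , -0.13209822,  0.55924644],
       [ 0.13217653, -0.00382341, -0.99121882,  0.98077692],
       [ 0.        ,  0.        ,  0.        ,  1.        ]])}
{'fx': 297.3186396354542, 'fy': 297.3186396354542, 'cx': 253.9907039989379, 'cy': 192.76636207080952, 'hand_eye': array([[ 1.20882829e-03, -9.50372324e-01, -3.11112495e-01,
         7.95084305e-02],
       [ 9.99998883e-01,  8.75453304e-04,  1.21120288e-03,
         2.36886669e-04],
       [-8.78729232e-04, -3.11113612e-01,  9.50372321e-01,
         3.18136108e-02],
       [ 0.00000000e+00,  0.00000000e+00,  0.00000000e+00,
         1.00000000e+00]])}
```

```bash
python3 - <<'E'
import cv2,numpy as np
for n in("scene","top"):
    im=cv2.imread(f"pics/{n}0.png");cv2.imwrite(f"pics/{n}0b.png",cv2.resize(im,(800,600),interpolation=cv2.INTER_CUBIC))
E
```

```text
(no output)
```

View pics/scene0b.png

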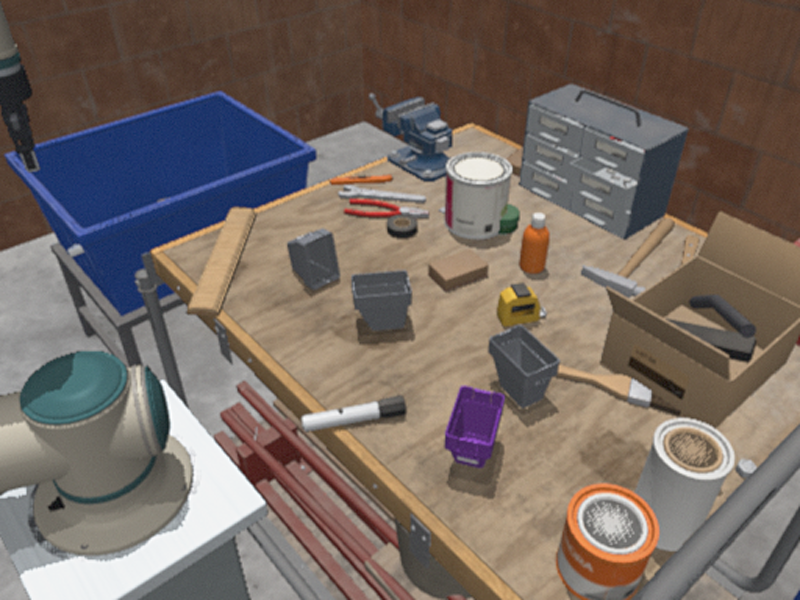

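View pics/top0b.png

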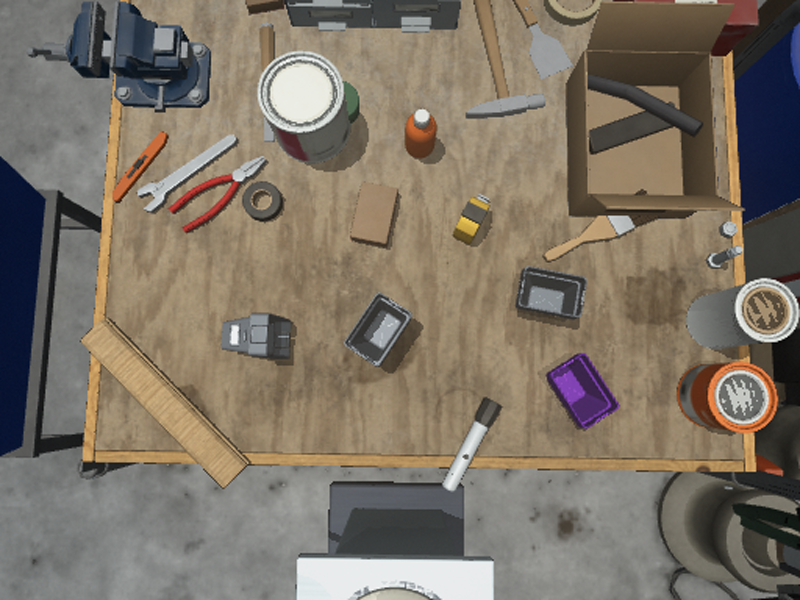

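Scene and top show the fallen tub at (257,335), upright tubs at (378,330) and (551,295) (top picture, 800 scale), and the purple decoy at (583,390). The torch is at (470,445), the cork block at (374,213) and the tape measure at (472,218). Next I'll take close crops and masks.

```bash
cat > h.py <<'E'
import numpy as np,cv2
from rig import manip
from scipy.spatial.transform import Rotation as R
def ray(n,px):
    p=manip.camera_params(n);V=p["view"];px=np.atleast_2d(px).astype(float)
    d=np.c_[(px[:,0]-p["cx"])/p["fx"],(px[:,1]-p["cy"])/p["fy"],np.ones(len(px))]@V[:3,:3]
    return -V[:3,:3].T@V[:3,3],d
def onz(n,px,z):
    o,d=ray(n,px);return o+d*((z-o[2])/d[:,2])[:,None]
def tri(p1,p2):
    o1,d1=ray("scene",p1);o2,d2=ray("top",p2);d1=d1[0];d2=d2[0]
    A=np.c_[d1,-d2];t=np.linalg.lstsq(A,o2-o1,rcond=None)[0]
    a=o1+t[0]*d1;b=o2+t[1]*d2;return (a+b)/2,np.linalg.norm(a-b)
def rot(s=None):
    s=s or manip.get_state();q=s["ee_rot"];return R.from_quat([q[1],q[2],q[3],q[0]])
E
python3 - <<'E'
from h import *
im=cv2.imread("pics/top0.png");hsv=cv2.cvtColor(im,cv2.COLOR_BGR2HSV)
tiles=[]
for x,y in((164,214),(242,211),(353,188)):
    x0,y0=x-32,y-32
    c=im[y0:y0+64,x0:x0+64];tiles.append(cv2.resize(c,(266,266),interpolation=cv2.INTER_CUBIC))
m=((hsv[:,:,1]<60)).astype(np.uint8)*255
n,l,st,ce=cv2.connectedComponentsWithStats(m[180-40:245,130:390])
for i in range(1,n):
    if st[i,4]>200:
        mm=(l==i).astype(np.uint8);c=max(cv2.findContours(mm,0,2)[0],key=cv2.contourArea)
        r=cv2.minAreaRect(c);b=cv2.boxPoints(r)+[130,140]
        print(st[i],r); P=onz("top",b,.09);print(P.round(4).tolist(),P.mean(0).round(4),[np.linalg.norm(P[k]-P[k-1]).round(4) for k in(1,2)])
si=cv2.imread("pics/scene0.png");t2=[]
for x,y in((201,166),(244,192),(335,235)):
    c=si[y-32:y+32,x-32:x+32];t2.append(cv2.resize(c,(266,266),interpolation=cv2.INTER_CUBIC))
cv2.imwrite("pics/crops.png",np.vstack([np.hstack(tiles),np.hstack(t2)]))
E
```

```text
[ 200   30   46   35 1214] ((222.48678588867188, 46.903778076171875), (43.1849479675293, 28.62615203857422), 10.619654655456543)
[[0.5515, -0.18, 0.09], [0.6216, -0.1935, 0.09], [0.6034, -0.2977, 0.09], [0.5337, -0.2831, 0.09]] [ 0.5776 -0.2386  0.09  ] [np.float64(0.0713), np.float64(0.1057)]
[  90   47   44   48 1163] ((111.6538314819336, 70.26923370361328), (28.012361526489258, 41.87986755371094), 33.6900634765625)
[[0.4913, 0.0869, 0.09], [0.5774, 0.0326, 0.09], [0.5401, -0.0248, 0.09], [0.4549, 0.0299, 0.09]] [0.5159 0.0311 0.09  ] [np.float64(0.1018), np.float64(0.0685)]
[  11   60   46   30 1092] ((33.80345153808594, 73.85862731933594), (44.42933654785156, 28.816783905029297), 4.763641834259033)
[[0.4728, 0.2738, 0.09], [0.5425, 0.2718, 0.09], [0.5352, 0.164, 0.09], [0.4656, 0.1671, 0.09]] [0.504  0.2192 0.09  ] [np.float64(0.0697), np.float64(0.108)]
```

View pics/crops.png

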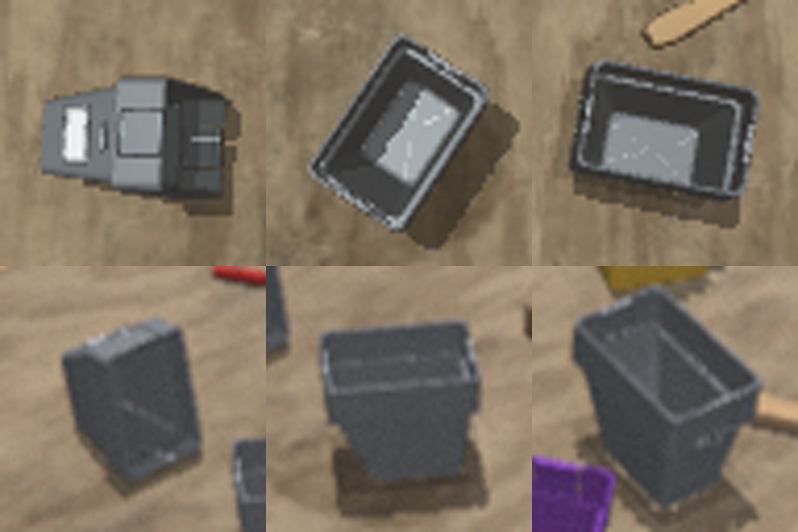

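Crops: the fallen tub has its mouth to the right in the top view (towards -y), card face up, foot to the left. The floor of the middle tub shifts to the upper right, and that of the right tub to the lower left. I'll settle the headings by projecting the foot.

```bash
python3 - <<'E'
from h import *
def proj(n,P):
    p=manip.camera_params(n);q=p["view"][:3,:3]@P+p["view"][:3,3];return np.array([p["fx"]*q[0]/q[2]+p["cx"],p["fy"]*q[1]/q[2]+p["cy"]])
for nm,c,a,b,obs in(("mid",[.5159,.0311],[.4913,.0869],[.5774,.0326],(245.8,211)),("right",[.5776,-.2386],[.5515,-.18],[.5337,-.2831],(349.9,192.1))):
    d=np.array(b)-a;d/=np.linalg.norm(d);c=np.array(c)
    for s in(1,-1):
        f=c+s*d*.009;print(nm,"x-axis",(s*d).round(3),"yaw",np.arctan2(*(s*d)[::-1]).round(3),proj("top",np.array([*f,.003])).round(1),"obs",obs)
# fallen: points in top picture px (crop->px)
f=lambda x,y:(164-32+x*64/266,214-32+y*64/266)
g=lambda n,x,y:None
s=lambda x,y:(201-32+x*64/266,166-32+(y-266)*64/266)
# front top edge of collar/rim corners: top view collar right edge at x~166, y 78..190 ; 
for P in((166,80),(166,190),(117,80),(117,190)): print(onz("top",f(*P),.095).round(4))
print("rim corner A", tri(s(66,355),f(168,192)),"B",tri(s(172,320),f(166,80)))
for n in("scene","top"):
    V=manip.camera_params(n)["view"];print(n,-V[:3,:3].T@V[:3,3])
E
```

```text
mid x-axis [ 0.846 -0.533] yaw -0.563 [244.7 210.5] obs (245.8, 211)
mid x-axis [-0.846  0.533] yaw 2.579 [240.9 216.1] obs (245.8, 211)
right x-axis [-0.17  -0.985] yaw -1.742 [347.9 192.5] obs (349.9, 192.1)
right x-axis [0.17  0.985] yaw 1.4 [341.2 191.2] obs (349.9, 192.1)
[[0.5343 0.1998 0.095 ]]
[[0.4705 0.197  0.095 ]]
[[0.5338 0.2283 0.095 ]]
[[0.4701 0.2252 0.095 ]]
rim corner A (array([0.45676343, 0.20015075, 0.11191122]), np.float64(0.028369901756551307)) B (array([0.53020701, 0.19839498, 0.10966789]), np.float64(0.005865122561797225))
scene [-0.096116   -0.73295825  0.84378383]
top [ 0.42488227 -0.00294619  1.04613394]
```

```bash
cat >> h.py <<'E'
def mat(y,z):
    y=np.array(y,float);z=np.array(z,float);y/=np.linalg.norm(y);z/=np.linalg.norm(z);return R.from_matrix(np.c_[np.cross(y,z),y,z])
def delta(p,Rt,n=8,s=None):
    s=s or manip.get_state()
    print("n",n,"lin",((np.array(p)-s["position"])/.5/n).round(4).tolist(),"ang",((Rt*rot(s).inv()).as_rotvec()/.08/n).round(3).tolist())
E
python3 - <<'E'
from h import *
s=np.sin(np.pi/4)
delta([.502,.009,.30],mat([1,0,0],[0,s,-s]),24)
E
```

```text
n 24 lin [0.0296, -0.0456, -0.0087] ang [0.348, 0.267, -0.646]
```

Call:
carry_out:
  linear:
    - [0.03, -0.045, 0]
    - [0.03, -0.045, 0]
    - [0.03, -0.045, 0]
    - [0.03, -0.045, 0]
    - [0.03, -0.045, 0]
    - [0.03, -0.045, 0]
    - [0.03, -0.045, 0]
    - [0.03, -0.045, 0]
  angular:
    - [0.35, 0.27, -0.65]
    - [0.35, 0.27, -0.65]
    - [0.35, 0.27, -0.65]
    - [0.35, 0.27, -0.65]
    - [0.35, 0.27, -0.65]
    - [0.35, 0.27, -0.65]
    - [0.35, 0.27, -0.65]
    - [0.35, 0.27, -0.65]
  hand: [1, 1, 1, 1, 1, 1, 1, 1]
  force: 80

```text
clock: 0.77
position: [0.2674, 0.3746, 0.4044]
ee_rot: [-0.1, 0.33, 0.933, 0.099]
contact_force: [0.4, 0.6, -0.7]
width: 0.0852
gripper_force: 0.0
```

Call:
carry_out:
  linear:
    - [0.03, -0.045, 0]
    - [0.03, -0.045, 0]
    - [0.03, -0.045, 0]
    - [0.03, -0.045, 0]
    - [0.03, -0.045, 0]
    - [0.03, -0.045, 0]
    - [0.03, -0.045, 0]
    - [0.03, -0.045, 0]
  angular:
    - [0.35, 0.27, -0.65]
    - [0.35, 0.27, -0.65]
    - [0.35, 0.27, -0.65]
    - [0.35, 0.27, -0.65]
    - [0.35, 0.27, -0.65]
    - [0.35, 0.27, -0.65]
    - [0.35, 0.27, -0.65]
    - [0.35, 0.27, -0.65]
  hand: [1, 1, 1, 1, 1, 1, 1, 1]

```text
clock: 1.43
position: [0.3875, 0.1945, 0.4046]
ee_rot: [-0.192, 0.51, 0.816, 0.192]
contact_force: [-0.2, 0.1, 0.1]
width: 0.0851
gripper_force: 0.0
```

Call:
carry_out:
  linear:
    - [0.03, -0.045, 0]
    - [0.03, -0.045, 0]
    - [0.03, -0.045, -0.02]
    - [0.03, -0.045, -0.04]
    - [0.03, -0.045, -0.04]
    - [0.03, -0.045, -0.04]
    - [0.03, -0.045, -0.03]
    - [0.03, -0.045, -0.03]
  angular:
    - [0.35, 0.27, -0.65]
    - [0.35, 0.27, -0.65]
    - [0.35, 0.27, -0.65]
    - [0.35, 0.27, -0.65]
    - [0.35, 0.27, -0.65]
    - [0.35, 0.27, -0.65]
    - [0.35, 0.27, -0.65]
    - [0.35, 0.27, -0.65]
  hand: [1, 1, 1, 1, 1, 1, 1, 1]

```text
clock: 2.1
position: [0.5075, 0.0146, 0.3034]
ee_rot: [-0.273, 0.657, 0.648, 0.272]
contact_force: [0.1, 0.2, 0.6]
width: 0.0854
gripper_force: 0.0
```

```bash
python3 - <<'E'
from h import *
s=manip.get_state();print(s["clock"],s["position"],s["contact_force"],rot(s).as_matrix().round(3).tolist())
c=np.sin(np.pi/4);delta([.502,.009,.254],mat([1,0,0],[0,c,-c]),1)
im=manip.get_image("wrist");cv2.imwrite("pics/w1.png",im[:,:,::-1])
E
```

```text
2.1 [0.50751837 0.01456293 0.30337544] [0.13723124 0.19153791 0.55906976] [[0.012, 1.0, 0.003], [0.702, -0.011, 0.712], [0.712, -0.006, -0.702]]
n 1 lin [-0.011, -0.0111, -0.0988] ang [-0.085, -0.079, 0.138]
```

View pics/w1.png

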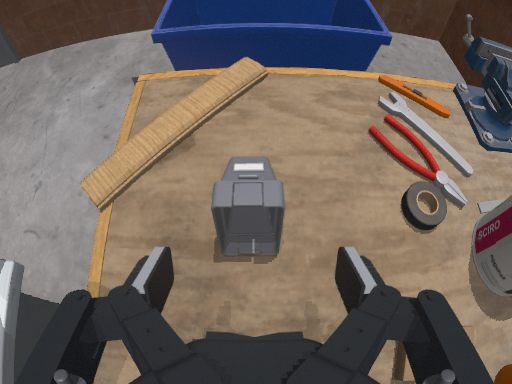

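The wrist view shows the fallen tub's mouth, (215–283, 180–254), centred near column 249 and square to the tool. That agrees with the top estimate, so I'll approach.

Call:
carry_out:
  linear:
    - [-0.006, -0.006, -0.05]
    - [-0.005, -0.005, -0.049]
    - [0, 0.03, -0.03]
    - [0, 0.03, -0.03]
    - [0, 0.03, -0.03]
    - [0, 0.03, -0.03]
    - [0, 0.03, -0.03]
    - [0, 0.02, -0.02]
  angular:
    - [-0.04, -0.04, 0.07]
    - [-0.04, -0.04, 0.07]
    - [0, 0, 0]
    - [0, 0, 0]
    - [0, 0, 0]
    - [0, 0, 0]
    - [0, 0, 0]
    - [0, 0, 0]
  hand: [1, 1, 1, 1, 1, 1, 1, 1]

```text
clock: 2.82
position: [0.501, 0.0965, 0.1689]
ee_rot: [-0.271, 0.652, 0.655, 0.27]
contact_force: [0.1, -0.1, 0.7]
width: 0.0854
gripper_force: 0.0
```

Call:
carry_out:
  linear:
    - [0, 0, 0]
    - [0, 0, 0]
    - [0, 0, 0]
    - [0, 0, 0]
    - [0, 0, 0]
    - [0, 0, 0]
    - [0, 0, 0]
    - [0, 0, 0]
  angular:
    - [0, 0, 0]
    - [0, 0, 0]
    - [0, 0, 0]
    - [0, 0, 0]
    - [0, 0, 0]
    - [0, 0, 0]
    - [0, 0, 0]
    - [0, 0, 0]
  hand: [1, 0, 0, 0, 0, 0, 0, 0]
  force: 60

```text
clock: 3.48
position: [0.5022, 0.0948, 0.1709]
ee_rot: [-0.269, 0.652, 0.655, 0.271]
contact_force: [0.5, -3.4, 4.6]
width: 0.0651
gripper_force: 66.8
```

```bash
python3 - <<'E'
from h import *
s=manip.get_state();print(s["clock"],s["position"],s["contact_force"],s["width"],s["gripper_force"])
im=manip.get_image("wrist");cv2.imwrite("pics/w2.png",im[:,:,::-1])
E
```

```text
3.4833 [0.50218354 0.09482586 0.17087624] [ 0.52348202 -3.42087721  4.63247983] 0.0650924365672879 66.78882837295532
```

View pics/w2.png

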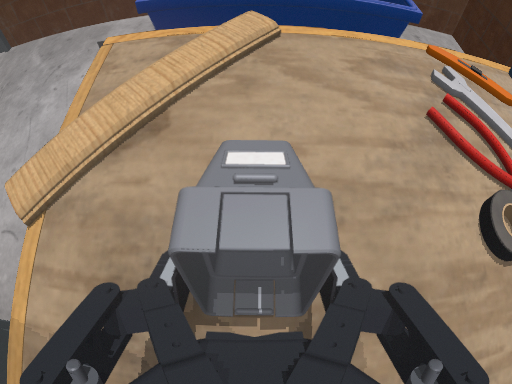

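Call:
carry_out:
  linear:
    - [0, 0, 0.03]
    - [0, 0, 0.05]
    - [0, 0, 0.06]
    - [0, 0, 0.06]
    - [0, 0.02, 0.06]
    - [0, 0.02, 0]
    - [0, 0.02, 0]
    - [0, 0.02, 0]
  angular:
    - [0, 0, 0]
    - [0, 0, 0]
    - [0, 0, 0]
    - [0, 0, 0]
    - [-0.85, 0, 0]
    - [-0.85, 0, 0]
    - [-0.85, 0, 0]
    - [-0.85, 0, 0]
  hand: [0, 0, 0, 0, 0, 0, 0, 0]

```text
clock: 4.2
position: [0.5012, 0.1355, 0.3006]
ee_rot: [-0.177, 0.683, 0.686, 0.178]
contact_force: [-0.5, -0.1, -2.1]
width: 0.065
gripper_force: 66.7
```

Call:
carry_out:
  linear:
    - [0, 0.02, 0]
    - [0, 0.02, 0]
    - [0, 0.02, 0]
    - [0, 0.02, 0]
    - [0, 0.02, 0]
    - [0, 0.02, 0]
    - [0, 0.02, 0]
    - [0, 0.02, 0]
  angular:
    - [-0.85, 0, 0]
    - [-0.85, 0, 0]
    - [-0.85, 0, 0]
    - [-0.85, 0, 0]
    - [-0.85, 0, 0]
    - [-0.85, 0, 0]
    - [-0.85, 0, 0]
    - [-0.85, 0, 0]
  hand: [0, 0, 0, 0, 0, 0, 0, 0]

```text
clock: 4.87
position: [0.501, 0.2158, 0.2997]
ee_rot: [0.012, 0.706, 0.708, -0.013]
contact_force: [-0.4, 0.5, -1.4]
width: 0.0651
gripper_force: 66.6
```

Call:
carry_out:
  linear:
    - [0, 0.02, 0]
    - [0, 0.02, 0]
    - [0, 0.02, 0]
    - [0, 0.02, 0]
    - [0, 0.02, 0]
    - [0, 0.02, 0]
    - [0, 0, 0]
    - [0, 0, 0]
  angular:
    - [-0.85, 0, 0]
    - [-0.85, 0, 0]
    - [-0.85, 0, 0]
    - [-0.85, 0, 0]
    - [-0.85, 0, 0]
    - [-0.85, 0, 0]
    - [-0.85, 0, 0]
    - [-0.85, 0, 0]
  hand: [0, 0, 0, 0, 0, 0, 0, 0]

```text
clock: 5.53
position: [0.5012, 0.2762, 0.2995]
ee_rot: [0.201, 0.676, 0.679, -0.203]
contact_force: [0.6, -0.2, -1.7]
width: 0.0651
gripper_force: 66.7
```

```bash
python3 - <<'E'
from h import *
s=manip.get_state();print(s["clock"],s["position"],s["contact_force"],s["width"],rot(s).as_matrix().round(3).tolist())
for n in("scene","wrist"): cv2.imwrite(f"pics/{n}3.png",manip.get_image(n)[:,:,::-1])
a=cv2.imread("pics/scene3.png")[60:260,140:340];b=cv2.imread("pics/wrist3.png")
cv2.imwrite("pics/c3.png",np.hstack([cv2.resize(a,(384,384),interpolation=cv2.INTER_CUBIC),b[:,60:460]]))
E
```

```text
5.5333 [0.50119921 0.27617165 0.29945729] [ 0.61846154 -0.22755993 -1.70924088] 0.06507884581553633 [[-0.005, 1.0, -0.001], [0.837, 0.004, -0.547], [-0.547, -0.004, -0.837]]
```

View pics/c3.png

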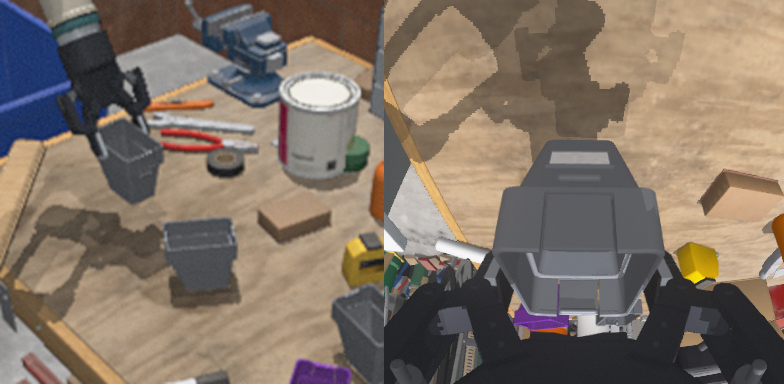

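Call:
carry_out:
  linear:
    - [0, 0, -0.04]
    - [0, 0, -0.05]
    - [0, 0, -0.04]
    - [0, 0, -0.02]
    - [0, 0, -0.015]
    - [0, 0, -0.005]
    - [0, 0, 0]
    - [0, 0, 0]
  angular:
    - [-0.15, 0, 0]
    - [-0.15, 0, 0]
    - [0, 0, 0]
    - [0, 0, 0]
    - [0, 0, 0]
    - [0, 0, 0]
    - [0, 0, 0]
    - [0, 0, 0]
  hand: [0, 0, 0, 0, 0, 0, 0, 0]

```text
clock: 6.3
position: [0.5021, 0.2754, 0.2161]
ee_rot: [0.208, 0.675, 0.677, -0.209]
contact_force: [0.9, -0.6, -1.4]
width: 0.0649
gripper_force: 66.7
```

Call:
carry_out:
  linear:
    - [0, 0, -0.004]
    - [0, 0, -0.004]
    - [0, 0, 0]
  angular:
    - [0, 0, 0]
    - [0, 0, 0]
    - [0, 0, 0]
  hand: [0, 0, 0]

```text
clock: 6.55
position: [0.5017, 0.2754, 0.2115]
ee_rot: [0.208, 0.674, 0.677, -0.209]
contact_force: [0.5, -0.0, -1.0]
width: 0.0651
gripper_force: 66.7
```

Call:
carry_out:
  linear:
    - [0, 0, -0.004]
    - [0, 0, -0.004]
    - [0, 0, 0]
    - [0, 0, 0]
  angular:
    - [0, 0, 0]
    - [0, 0, 0]
    - [0, 0, 0]
    - [0, 0, 0]
  hand: [0, 0, 0, 0]

```text
clock: 6.88
position: [0.5018, 0.2756, 0.2077]
ee_rot: [0.208, 0.674, 0.677, -0.209]
contact_force: [-0.9, 2.4, 2.7]
width: 0.065
gripper_force: 67.0
```

Call:
carry_out:
  linear:
    - [0, 0, -0.003]
    - [0, 0, 0]
    - [0, 0, 0]
  angular:
    - [0, 0, 0]
    - [0, 0, 0]
    - [0, 0, 0]
  hand: [0, 0, 0]

```text
clock: 7.13
position: [0.5017, 0.2758, 0.2075]
ee_rot: [0.209, 0.674, 0.677, -0.209]
contact_force: [-0.5, 4.3, 10.2]
width: 0.0651
gripper_force: 67.9
```

Call:
carry_out:
  linear:
    - [0, 0, 0]
    - [0, 0, 0]
    - [0, 0, 0]
    - [0, 0, 0]
    - [0, 0.03, 0.044]
    - [0, 0.045, 0.066]
    - [0, 0.045, 0.066]
    - [0, 0.045, 0.066]
  angular:
    - [0, 0, 0]
    - [0, 0, 0]
    - [0, 0, 0]
    - [0, 0, 0]
    - [0, 0, 0]
    - [0, 0, 0]
    - [0, 0, 0]
    - [0, 0, 0]
  hand: [1, 1, 1, 1, 1, 1, 1, 1]

```text
clock: 7.8
position: [0.5015, 0.3583, 0.3276]
ee_rot: [0.208, 0.674, 0.677, -0.21]
contact_force: [1.1, 0.1, 0.5]
width: 0.0855
gripper_force: 0.0
```

Call:
carry_out:
  linear:
    - [0, -0.04, 0.01]
    - [0, -0.04, 0]
    - [0, -0.04, 0]
    - [0, -0.04, 0]
    - [0, -0.04, 0]
    - [0, -0.04, 0]
    - [0, -0.04, 0]
    - [0, -0.04, 0]
  angular:
    - [0.93, 0, 0]
    - [0.93, 0, 0]
    - [0.93, 0, 0]
    - [0.93, 0, 0]
    - [0.93, 0, 0]
    - [0.93, 0, 0]
    - [0.93, 0, 0]
    - [0.93, 0, 0]
  hand: [1, 1, 1, 1, 1, 1, 1, 1]

```text
clock: 8.47
position: [0.5013, 0.1968, 0.3317]
ee_rot: [0.0, 0.706, 0.709, -0.001]
contact_force: [-0.5, 0.4, 0.2]
width: 0.0856
gripper_force: 0.0
```

Call:
carry_out:
  linear:
    - [0, 0, 0]
    - [0, 0, 0]
  angular:
    - [0, 0, 0]
    - [0, 0, 0]
  hand: [1, 1]

```text
clock: 8.63
position: [0.5016, 0.1966, 0.3317]
ee_rot: [0.001, 0.707, 0.707, -0.002]
contact_force: [0.3, 0.8, -0.2]
width: 0.0856
gripper_force: 0.0
```

```bash
cat >> h.py <<'E'
def wray(px,s):
    p=manip.camera_params("wrist");H=p["hand_eye"];px=np.atleast_2d(px).astype(float)
    u=(px-[p["cx"],p["cy"]])/p["fx"];r=np.linalg.norm(u,axis=1,keepdims=True)
    d=np.c_[u*np.sinc(r/np.pi)/1.0,np.cos(r)]
    M=rot(s).as_matrix();return s["position"]+M@H[:3,3],d@(M@H[:3,:3]).T
def wonz(px,s,z):
    o,d=wray(px,s);return o+d*((z-o[2])/d[:,2])[:,None]
E
python3 - <<'E'
from h import *
import pickle
s=manip.get_state();print(s["clock"],s["position"],rot(s).as_matrix().round(3).tolist())
im=manip.get_image("wrist");cv2.imwrite("pics/w4.png",im[:,:,::-1]);pickle.dump(s,open("s4.pkl","wb"))
delta([.5776,-.2386,.34],mat([.985,-.17,0],[0,0,-1]),16)
E
```

```text
8.6333 [0.50164813 0.19655593 0.33170593] [[-0.0, 1.0, -0.001], [1.0, 0.0, -0.005], [-0.005, -0.001, -1.0]]
n 16 lin [0.0095, -0.0545, 0.001] ang [0.004, -0.001, -0.135]
```

View pics/w4.png

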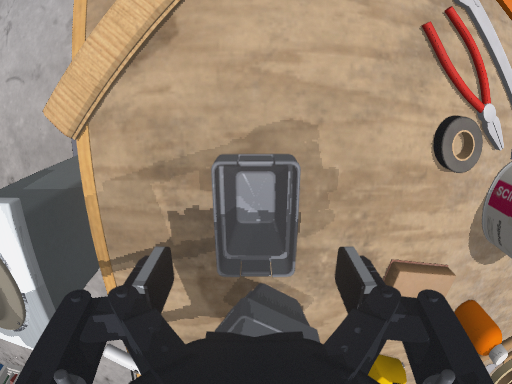

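Tub_a stands upright, rim at (214–300, 154–277). Now to measure it and go to the right-hand tub.

```bash
cat >> h.py <<'E'
def rim(im,s,win,z=.09,thr=45):
    """rim centre and yaw of long axis from the grey mask in window (x0,y0,x1,y1): rays onto plane z"""
    x0,y0,x1,y1=win;hsv=cv2.cvtColor(im,cv2.COLOR_BGR2HSV);m=(hsv[y0:y1,x0:x1,1]<thr).astype(np.uint8)
    m=cv2.morphologyEx(m,cv2.MORPH_OPEN,np.ones((3,3)));n,l,st,_=cv2.connectedComponentsWithStats(m);i=1+st[1:,4].argmax()
    c=max(cv2.findContours((l==i).astype(np.uint8),0,1)[0],key=cv2.contourArea)[:,0]+[x0,y0]
    P=wonz(c,s,z)[:,:2].astype(np.float32);r=cv2.minAreaRect(P*1000);b=cv2.boxPoints(r)/1000
    e=[b[1]-b[0],b[2]-b[1]];e=max(e,key=np.linalg.norm)
    print("box",c.min(0),c.max(0),"centre",b.mean(0).round(4),"size",np.round(r[1],1),"yaw",np.arctan2(e[1],e[0]).round(4))
    return c
E
python3 - <<'E'
from h import *
import pickle
s=pickle.load(open("s4.pkl","rb"));im=cv2.imread("pics/w4.png")
for t in(30,45,60):rim(im,s,(175,130,335,290),.09,t)
print(wonz([(214,157),(299,156),(296,276),(220,276)],s,.09).round(4))
E
```

```text
box [211 154] [299 276] centre [0.5031 0.1843] size [ 65.3 103.7] yaw -1.5692
box [211 154] [300 276] centre [0.5031 0.1843] size [ 65.6 103.7] yaw -1.569
box [211 154] [300 276] centre [0.5031 0.1843] size [ 66.  103.7] yaw -1.5695
[[0.473  0.2339 0.09  ]
 [0.5344 0.2349 0.09  ]
 [0.5377 0.1324 0.09  ]
 [0.4732 0.1324 0.09  ]]
```

Call:
carry_out:
  linear:
    - [0.01, -0.055, 0]
    - [0.01, -0.055, 0]
    - [0.01, -0.055, 0]
    - [0.01, -0.055, 0]
    - [0.01, -0.055, 0]
    - [0.01, -0.055, 0]
    - [0.01, -0.055, 0]
    - [0.01, -0.055, 0]
  angular:
    - [0, 0, -0.13]
    - [0, 0, -0.13]
    - [0, 0, -0.13]
    - [0, 0, -0.13]
    - [0, 0, -0.13]
    - [0, 0, -0.13]
    - [0, 0, -0.13]
    - [0, 0, -0.13]
  hand: [1, 1, 1, 1, 1, 1, 1, 1]

```text
clock: 9.35
position: [0.5425, -0.0218, 0.3314]
ee_rot: [0.001, 0.734, 0.679, -0.002]
contact_force: [0.2, -0.0, 0.3]
width: 0.0851
gripper_force: 0.0
```

Call:
carry_out:
  linear:
    - [0.01, -0.055, 0]
    - [0.01, -0.055, 0]
    - [0.01, -0.055, 0]
    - [0.01, -0.055, 0]
    - [0.01, -0.055, 0]
    - [0.01, -0.055, 0]
    - [0.01, -0.055, 0]
    - [0, -0.045, 0]
  angular:
    - [0, 0, -0.13]
    - [0, 0, -0.13]
    - [0, 0, -0.13]
    - [0, 0, -0.13]
    - [0, 0, -0.13]
    - [0, 0, -0.13]
    - [0, 0, -0.13]
    - [0, 0, -0.13]
  hand: [1, 1, 1, 1, 1, 1, 1, 1]

```text
clock: 10.02
position: [0.5787, -0.2377, 0.3311]
ee_rot: [0.002, 0.762, 0.648, -0.002]
contact_force: [0.9, 0.1, 0.2]
width: 0.0858
gripper_force: 0.0
```

Call:
carry_out:
  linear:
    - [0, 0, 0]
    - [0, 0, 0]
  angular:
    - [0, 0, 0]
    - [0, 0, 0]
  hand: [1, 1]

```text
clock: 10.18
position: [0.5777, -0.2369, 0.3309]
ee_rot: [0.001, 0.762, 0.647, -0.002]
contact_force: [-0.4, 0.6, -0.2]
width: 0.0854
gripper_force: 0.0
```

```bash
python3 - <<'E'
from h import *
import pickle
s=manip.get_state();print(s["clock"],s["position"],rot(s).as_matrix().round(3).tolist())
im=manip.get_image("wrist")[:,:,::-1].copy();cv2.imwrite("pics/w5.png",im);pickle.dump(s,open("s5.pkl","wb"))
t=manip.get_image("top")[:,:,::-1].copy();cv2.imwrite("pics/top5.png",t)
for th in(30,45):rim(im,s,(175,130,335,290),.09,th)
cv2.imwrite("pics/c5.png",np.hstack([im[100:300,130:380],cv2.resize(t[180:240,140:200],(200,200))]))
E
```

```text
10.1833 [ 0.57770107 -0.23691783  0.33086937] [[0.162, 0.987, -0.003], [0.987, -0.162, -0.004], [-0.004, -0.002, -1.0]]
box [212 138] [302 264] centre [ 0.5791 -0.2367] size [102.   65.3] yaw 1.3933
box [212 138] [302 264] centre [ 0.579 -0.237] size [102.9  65.7] yaw 1.3974
```

View pics/c5.png

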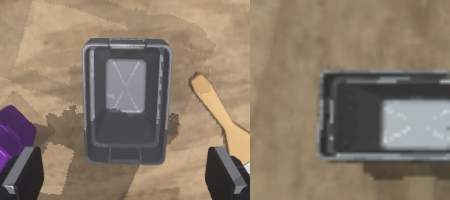

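Tub_a is at (0.503, 0.184), yaw -1.569; the right tub is at (0.579, -0.237), yaw about -1.746, its floor at crop (125,87) showing the front towards +y. I'll grasp it from above.

Call:
carry_out:
  linear:
    - [0.001, 0, -0.04]
    - [0.001, 0, -0.05]
    - [0.001, 0, -0.05]
    - [0, 0, -0.03]
    - [0, 0, -0.02]
    - [0, 0, 0]
    - [0, 0, 0]
    - [0, 0, 0]
  angular:
    - [0, 0, -0.05]
    - [0, 0, -0.05]
    - [0, 0, 0]
    - [0, 0, 0]
    - [0, 0, 0]
    - [0, 0, 0]
    - [0, 0, 0]
    - [0, 0, 0]
  hand: [1, 1, 1, 1, 1, 1, 0, 0]
  force: 100

```text
clock: 10.95
position: [0.5788, -0.2368, 0.2384]
ee_rot: [0.002, 0.765, 0.645, -0.001]
contact_force: [-7.3, 6.5, 41.4]
width: 0.064
gripper_force: 100.2
```

Call:
carry_out:
  linear:
    - [0, 0, 0]
    - [0, 0, 0]
    - [0, 0, 0]
    - [0, 0, 0.02]
    - [0, 0, 0.05]
    - [0, 0, 0.05]
    - [0, 0, 0.05]
    - [0, 0, 0.05]
  angular:
    - [0, 0, 0]
    - [0, 0, 0]
    - [0, 0, 0]
    - [0, 0, 0]
    - [0, 0, 0]
    - [0, 0, 0]
    - [0, 0, 0]
    - [0, 0, 0]
  hand: [0, 0, 0, 0, 0, 0, 0, 0]

```text
clock: 11.62
position: [0.5778, -0.2371, 0.348]
ee_rot: [0.001, 0.765, 0.644, -0.002]
contact_force: [0.4, -0.4, -2.3]
width: 0.0637
gripper_force: 111.3
```

```bash
python3 - <<'E'
from h import *
import pickle
s=manip.get_state();print(s["clock"],s["position"],s["contact_force"],s["width"],s["gripper_force"],rot(s).as_matrix().round(3).tolist())
im=manip.get_image("wrist")[:,:,::-1].copy();cv2.imwrite("pics/w6.png",im);pickle.dump(s,open("s6.pkl","wb"))
rim(im,s,(150,130,360,300),s["position"][2]-.236+.09)
E
```

```text
11.6167 [ 0.57775547 -0.23709563  0.34798963] [ 0.37009335 -0.3950155  -2.31550637] 0.06366704694862578 111.32015705108643 [[0.17, 0.985, -0.002], [0.985, -0.17, -0.004], [-0.004, -0.002, -1.0]]
box [150 164] [359 299] centre [ 0.5816 -0.2175] size [ 68.7 105.9] yaw -0.1683
```

Call:
carry_out:
  linear:
    - [-0.0125, 0.03, 0.02]
    - [-0.0125, 0.065, 0.02]
    - [-0.0125, 0.07, 0]
    - [-0.0125, 0.07, 0]
    - [-0.0125, 0.07, 0]
    - [-0.0125, 0.07, 0]
    - [-0.0125, 0.07, 0]
    - [-0.0125, 0.07, 0]
  angular:
    - [0, 0, 0.18]
    - [0, 0, 0.18]
    - [0, 0, 0.18]
    - [0, 0, 0.18]
    - [0, 0, 0.18]
    - [0, 0, 0.18]
    - [0, 0, 0.18]
    - [0, 0, 0.18]
  hand: [0, 0, 0, 0, 0, 0, 0, 0]

```text
clock: 12.33
position: [0.5267, 0.0222, 0.3663]
ee_rot: [0.001, 0.726, 0.687, -0.002]
contact_force: [1.0, -0.0, -1.6]
width: 0.0639
gripper_force: 111.4
```

Call:
carry_out:
  linear:
    - [-0.0125, 0.07, 0]
    - [-0.0125, 0.07, 0]
    - [-0.0125, 0.07, 0]
    - [-0.0125, 0.07, 0]
    - [0, 0.05, 0]
    - [0, 0, 0]
    - [0, 0, 0]
    - [0, 0, 0]
  angular:
    - [0, 0, 0.18]
    - [0, 0, 0.18]
    - [0, 0, 0.18]
    - [0, 0, 0.18]
    - [0, 0, 0]
    - [0, 0, 0]
    - [0, 0, 0]
    - [0, 0, 0]
  hand: [0, 0, 0, 0, 0, 0, 0, 0]

```text
clock: 13.0
position: [0.5026, 0.1851, 0.3663]
ee_rot: [0.001, 0.706, 0.708, -0.003]
contact_force: [0.4, -0.4, -1.5]
width: 0.0637
gripper_force: 111.4
```

```bash
python3 - <<'E'
from h import *
s=manip.get_state();print(s["clock"],s["position"],s["contact_force"],s["moment"],s["width"],rot(s).as_matrix().round(4).tolist())
delta([.5031,.184,.34],mat([1,0,0],[0,0,-1]),1)
im=manip.get_image("wrist")[:,:,::-1].copy();cv2.imwrite("pics/w7.png",im)
t=manip.get_image("scene")[:,:,::-1].copy()
cv2.imwrite("pics/c7.png",np.hstack([im,cv2.resize(t[110:238,140:236],(288,384),interpolation=cv2.INTER_CUBIC)]))
E
```

```text
13.0 [0.50259695 0.18513986 0.36631958] [ 0.40814672 -0.4485617  -1.51088349] [-0.0211385  -0.01572553 -0.01875962] 0.06367494960010106 [[-0.003, 1.0, -0.0019], [1.0, 0.0029, -0.0054], [-0.0054, -0.0019, -1.0]]
n 1 lin [0.001, -0.0023, -0.0526] ang [0.068, -0.024, -0.037]
```

View pics/c7.png

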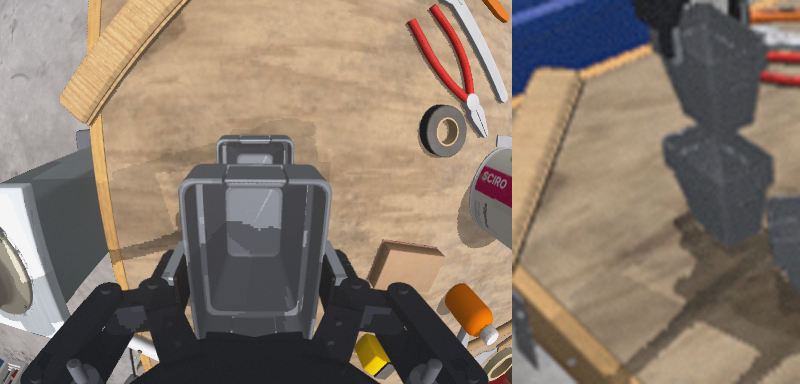

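Held tub is centred over tub_a (lower front rim at row 136, held rim at row 168, both on column 256). Checking the front edges numerically.

```bash
python3 - <<'E'
from h import *
s=manip.get_state()
print(wonz([(256,135.5),(218,140),(292,138)],s,.09).round(4),wonz([(256,167),(180,175),(333,174)],s,.218).round(4))
E
```

```text
[[0.5047 0.2328 0.09  ]
 [0.4732 0.2292 0.09  ]
 [0.5346 0.2311 0.09  ]] [[0.5041 0.2366 0.218 ]
 [0.4727 0.2334 0.218 ]
 [0.536  0.234  0.218 ]]
```

Call:
carry_out:
  linear:
    - [0, -0.004, -0.03]
    - [0, -0.004, -0.04]
    - [0, 0, -0.03]
    - [0, 0, -0.02]
    - [0, 0, -0.015]
    - [0, 0, -0.01]
    - [0, 0, -0.01]
    - [0, 0, 0]
  angular:
    - [0.035, -0.012, -0.02]
    - [0.035, -0.012, -0.02]
    - [0, 0, 0]
    - [0, 0, 0]
    - [0, 0, 0]
    - [0, 0, 0]
    - [0, 0, 0]
    - [0, 0, 0]
  hand: [0, 0, 0, 0, 0, 0, 0, 0]

```text
clock: 13.77
position: [0.5032, 0.1812, 0.2887]
ee_rot: [-0.0, 0.708, 0.707, 0.001]
contact_force: [0.7, -0.8, -1.7]
width: 0.0641
gripper_force: 111.4
```

Call:
carry_out:
  linear:
    - [0, 0, -0.01]
    - [0, 0, -0.01]
    - [0, 0, 0]
  angular:
    - [0, 0, 0]
    - [0, 0, 0]
    - [0, 0, 0]
  hand: [0, 0, 0]

```text
clock: 14.02
position: [0.5029, 0.1814, 0.2786]
ee_rot: [-0.0, 0.707, 0.707, 0.001]
contact_force: [-0.4, 0.3, -2.5]
width: 0.064
gripper_force: 111.4
```

Call:
carry_out:
  linear:
    - [0, 0, -0.006]
    - [0, 0, -0.006]
    - [0, 0, -0.006]
    - [0, 0, 0]
  angular:
    - [0, 0, 0]
    - [0, 0, 0]
    - [0, 0, 0]
    - [0, 0, 0]
  hand: [0, 0, 0, 0]

```text
clock: 14.35
position: [0.5038, 0.1814, 0.273]
ee_rot: [0.001, 0.707, 0.707, 0.002]
contact_force: [-2.1, 1.1, 6.7]
width: 0.0644
gripper_force: 112.8
```

Call:
carry_out:
  linear:
    - [0, 0, -0.004]
    - [0, 0, -0.004]
    - [0, 0, 0]
    - [0, 0, 0]
  angular:
    - [0, 0, 0]
    - [0, 0, 0]
    - [0, 0, 0]
    - [0, 0, 0]
  hand: [0, 0, 0, 0]

```text
clock: 14.68
position: [0.5036, 0.1821, 0.2686]
ee_rot: [0.0, 0.707, 0.707, 0.003]
contact_force: [-3.2, 1.7, 13.1]
width: 0.0639
gripper_force: 113.2
```

Call:
carry_out:
  linear:
    - [0, 0, -0.004]
    - [0, 0, -0.004]
    - [0, 0, 0]
    - [0, 0, 0]
  angular:
    - [0, 0, 0]
    - [0, 0, 0]
    - [0, 0, 0]
    - [0, 0, 0]
  hand: [0, 0, 0, 0]

```text
clock: 15.02
position: [0.5033, 0.1822, 0.2684]
ee_rot: [0.001, 0.707, 0.707, 0.003]
contact_force: [-9.3, 0.3, 39.1]
width: 0.0639
gripper_force: 116.4
```

Call:
carry_out:
  linear:
    - [0, 0, -0.004]
    - [0, 0, -0.002]
    - [0, 0, 0]
    - [0, 0, 0]
  angular:
    - [0, 0, 0]
    - [0, 0, 0]
    - [0, 0, 0]
    - [0, 0, 0]
  hand: [0, 0, 0, 0]

```text
clock: 15.35
position: [0.5031, 0.1822, 0.2683]
ee_rot: [0.001, 0.707, 0.707, 0.004]
contact_force: [-13.5, 0.2, 57.0]
width: 0.064
gripper_force: 118.9
```

Call:
carry_out:
  linear:
    - [0, 0, 0.007]
    - [0, 0, 0.007]
    - [0, 0, 0]
    - [0, 0, 0]
    - [0, 0, 0]
    - [0, 0, 0.03]
    - [0, 0, 0.06]
    - [0, 0, 0.06]
  angular:
    - [0, 0, 0]
    - [0, 0, 0]
    - [0, 0, 0]
    - [0, 0, 0]
    - [0, 0, 0]
    - [0, 0, 0]
    - [0, 0, 0]
    - [0, 0, 0]
  hand: [0, 0, 1, 1, 1, 1, 1, 1]

```text
clock: 16.02
position: [0.5029, 0.1812, 0.3398]
ee_rot: [-0.001, 0.708, 0.707, -0.001]
contact_force: [0.4, 0.3, -0.3]
width: 0.085
gripper_force: 0.0
```

```bash
python3 - <<'E'
from h import *
s=manip.get_state();print(s["clock"],s["position"])
im=manip.get_image("wrist")[:,:,::-1].copy();cv2.imwrite("pics/w8.png",im)
t=manip.get_image("scene")[:,:,::-1].copy();cv2.imwrite("pics/s8.png",t)
cv2.imwrite("pics/c8.png",np.hstack([im,cv2.resize(t[110:238,140:236],(288,384),interpolation=cv2.INTER_CUBIC)]))
delta([.516,.031,.345],mat([np.cos(1.008),np.sin(1.008),0],[0,0,-1]),14)
E
```

```text
16.0167 [0.5028781  0.18116202 0.33981663]
n 14 lin [0.0016, -0.0215, 0.0] ang [-0.007, 0.007, 0.901]
```

View pics/c8.png

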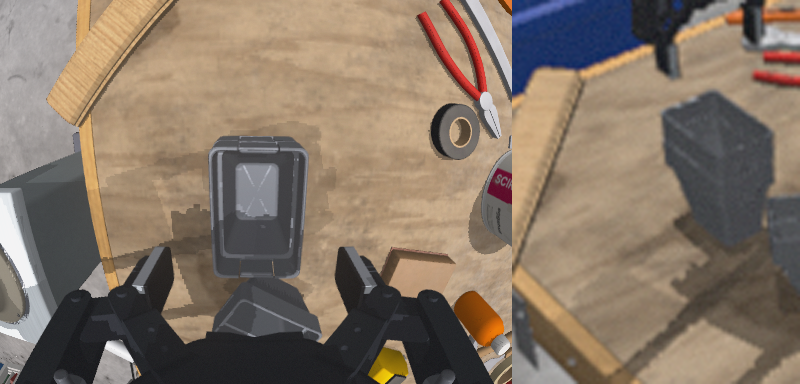

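The two tubs are nested with collars flush (scene, right), rim at (209–308, 136–278) in the wrist view. Next, measure the stack rim and go to the middle tub.

```bash
python3 - <<'E'
from h import *
s=manip.get_state();im=cv2.imread("pics/w8.png")
for t in(30,45):rim(im,s,(175,120,335,278),.12,t)
E
```

```text
box [208 136] [308 277] centre [0.5101 0.1843] size [108.1  67.1] yaw 1.5624
box [208 136] [308 277] centre [0.5101 0.1843] size [108.4  67.5] yaw 1.5591
```

Call:
carry_out:
  linear:
    - [0.0015, -0.02, 0]
    - [0.0015, -0.02, 0]
    - [0.0015, -0.02, 0]
    - [0.0015, -0.02, 0]
    - [0.0015, -0.02, 0]
    - [0.0015, -0.02, 0]
    - [0.0015, -0.02, 0]
    - [0.0015, -0.02, 0]
  angular:
    - [0, 0, 0.84]
    - [0, 0, 0.84]
    - [0, 0, 0.84]
    - [0, 0, 0.84]
    - [0, 0, 0.84]
    - [0, 0, 0.84]
    - [0, 0, 0.84]
    - [0, 0, 0.84]
  hand: [1, 1, 1, 1, 1, 1, 1, 1]

```text
clock: 16.78
position: [0.5091, 0.1008, 0.3396]
ee_rot: [-0.001, 0.493, 0.87, 0.0]
contact_force: [-0.4, 0.6, -0.6]
width: 0.0858
gripper_force: 0.0
```

Call:
carry_out:
  linear:
    - [0.0015, -0.02, 0]
    - [0.0015, -0.02, 0]
    - [0.0015, -0.02, 0]
    - [0.0015, -0.02, 0]
    - [0.0015, -0.02, 0]
    - [0.0015, -0.02, 0]
    - [0.0015, -0.02, 0]
    - [0, 0, 0]
  angular:
    - [0, 0, 0.84]
    - [0, 0, 0.84]
    - [0, 0, 0.84]
    - [0, 0, 0.84]
    - [0, 0, 0.84]
    - [0, 0, 0.84]
    - [0, 0, 0.84]
    - [0, 0, 0]
  hand: [1, 1, 1, 1, 1, 1, 1, 1]

```text
clock: 17.45
position: [0.5146, 0.03, 0.3397]
ee_rot: [-0.001, 0.278, 0.96, 0.0]
contact_force: [-0.7, -0.3, -0.4]
width: 0.0856
gripper_force: 0.0
```

```bash
python3 - <<'E'
from h import *
s=manip.get_state();print(s["clock"],s["position"],rot(s).as_matrix().round(4).tolist())
im=manip.get_image("wrist")[:,:,::-1].copy();cv2.imwrite("pics/w9.png",im)
for t in(30,45):rim(im,s,(175,110,335,290),.09,t)
E
```

```text
17.45 [0.51455908 0.0299632  0.33972348] [[-0.845, 0.5348, -0.0026], [0.5348, 0.845, 0.0009], [0.0027, -0.0006, -1.0]]
box [215 134] [301 256] centre [0.5132 0.0347] size [ 65.4 101.7] yaw -0.5681
box [214 134] [301 256] centre [0.5133 0.0347] size [ 65.6 101.7] yaw -0.565
```

Call:
carry_out:
  linear:
    - [-0.0015, 0.005, -0.04]
    - [-0.001, 0.004, -0.05]
    - [0, 0, -0.05]
    - [0, 0, -0.04]
    - [0, 0, -0.022]
    - [0, 0, 0]
    - [0, 0, 0]
    - [0, 0, 0]
  angular:
    - [0, 0, 0]
    - [0, 0, 0]
    - [0, 0, 0]
    - [0, 0, 0]
    - [0, 0, 0]
    - [0, 0, 0]
    - [0, 0, 0]
    - [0, 0, 0]
  hand: [1, 1, 1, 1, 1, 1, 0, 0]
  force: 100

```text
clock: 18.17
position: [0.5135, 0.0361, 0.241]
ee_rot: [-0.0, 0.278, 0.961, 0.001]
contact_force: [-12.2, -2.0, 50.3]
width: 0.0637
gripper_force: 95.3
```

Call:
carry_out:
  linear:
    - [0, 0, 0]
    - [0, 0, 0]
    - [0, 0, 0]
    - [0, 0, 0.04]
    - [0, 0, 0.06]
    - [0, 0, 0.08]
    - [0, 0, 0.08]
    - [0, 0, 0.06]
  angular:
    - [0, 0, 0]
    - [0, 0, 0]
    - [0, 0, 0]
    - [0, 0, 0]
    - [0, 0, 0]
    - [0, 0, 0]
    - [0, 0, 0]
    - [0, 0, 0]
  hand: [0, 0, 0, 0, 0, 0, 0, 0]

```text
clock: 18.83
position: [0.5131, 0.0359, 0.4034]
ee_rot: [0.001, 0.278, 0.96, 0.001]
contact_force: [1.5, 0.6, -1.9]
width: 0.0635
gripper_force: 110.6
```

```bash
python3 - <<'E'
from h import *
s=manip.get_state();print(s["clock"],s["position"],s["contact_force"],s["width"])
delta([.503,.182,.40],mat([1,0,0],[0,0,-1]),14)
E
```

```text
18.8333 [0.51307552 0.03592011 0.40344192] [ 1.52943307  0.60984675 -1.92414318] 0.0635324538820216
n 14 lin [-0.0014, 0.0209, -0.0005] ang [-0.0, 0.003, -0.899]
```

Call:
carry_out:
  linear:
    - [-0.0015, 0.02, 0]
    - [-0.0015, 0.02, 0]
    - [-0.0015, 0.02, 0]
    - [-0.0015, 0.02, 0]
    - [-0.0015, 0.02, 0]
    - [-0.0015, 0.02, 0]
    - [-0.0015, 0.02, 0]
    - [-0.0015, 0.02, 0]
  angular:
    - [0, 0, -0.84]
    - [0, 0, -0.84]
    - [0, 0, -0.84]
    - [0, 0, -0.84]
    - [0, 0, -0.84]
    - [0, 0, -0.84]
    - [0, 0, -0.84]
    - [0, 0, -0.84]
  hand: [0, 0, 0, 0, 0, 0, 0, 0]

```text
clock: 19.5
position: [0.5068, 0.1164, 0.4001]
ee_rot: [-0.0, 0.525, 0.851, 0.001]
contact_force: [-0.3, 0.5, -3.4]
width: 0.0635
gripper_force: 110.7
```

Call:
carry_out:
  linear:
    - [-0.0015, 0.02, 0]
    - [-0.0015, 0.02, 0]
    - [-0.0015, 0.02, 0]
    - [-0.0015, 0.02, 0]
    - [-0.0015, 0.02, 0]
    - [-0.0015, 0.02, 0]
    - [-0.0015, 0.012, 0]
    - [0, 0, 0]
  angular:
    - [0, 0, -0.84]
    - [0, 0, -0.84]
    - [0, 0, -0.84]
    - [0, 0, -0.84]
    - [0, 0, -0.84]
    - [0, 0, -0.84]
    - [0, 0, -0.84]
    - [0, 0, 0]
  hand: [0, 0, 0, 0, 0, 0, 0, 0]

```text
clock: 20.17
position: [0.5015, 0.1829, 0.4]
ee_rot: [-0.0, 0.707, 0.707, 0.001]
contact_force: [-0.5, -0.5, -1.7]
width: 0.0641
gripper_force: 110.7
```

```bash
python3 - <<'E'
from h import *
import pickle
s=manip.get_state();print(s["clock"],s["position"],s["contact_force"],s["width"],rot(s).as_matrix().round(4).tolist());pickle.dump(s,open("s10.pkl","wb"))
delta([.503,.182,.40],mat([1,0,0],[0,0,-1]),1)
im=manip.get_image("wrist")[:,:,::-1].copy();cv2.imwrite("pics/w10.png",im)
cv2.imwrite("pics/c10.png",cv2.resize(im[110:310,156:356],(600,600),interpolation=cv2.INTER_CUBIC))
E
```

```text
20.1667 [0.50147218 0.18286518 0.40001354] [-0.4787481  -0.51322866 -1.72548747] 0.06412994446695466 [[0.0009, 1.0, 0.0006], [1.0, -0.0009, 0.002], [0.002, 0.0006, -1.0]]
n 1 lin [0.0031, -0.0017, -0.0] ang [-0.025, 0.007, 0.011]
```

View pics/c10.png

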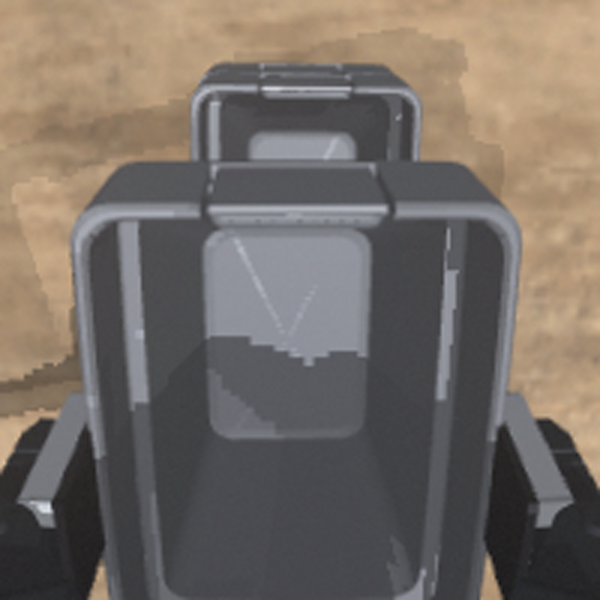

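Held tub (crop rim front edge y≈205, sides x 75–520) over the stack (rim edge y≈88, sides x 192–420). Converting both.

```bash
python3 - <<'E'
from h import *
import pickle
s=pickle.load(open("s10.pkl","rb"))
f=lambda P:[(156+x/3,110+y/3) for x,y in P]
print("held",wonz(f([(150,206),(450,206),(75,250),(520,250)]),s,.25).round(4).tolist())
print("low",wonz(f([(225,88),(390,88),(192,110),(420,110)]),s,.12).round(4).tolist())
E
```

```text
held [[0.4822, 0.2308, 0.25], [0.5238, 0.2308, 0.25], [0.471, 0.2243, 0.25], [0.5344, 0.2244, 0.25]]
low [[0.4829, 0.2296, 0.12], [0.5291, 0.2297, 0.12], [0.4734, 0.2234, 0.12], [0.5378, 0.2235, 0.12]]
```

Call:
carry_out:
  linear:
    - [0.004, -0.002, -0.04]
    - [0, 0, -0.04]
    - [0, 0, -0.03]
    - [0, 0, -0.02]
    - [0, 0, -0.015]
    - [0, 0, -0.01]
    - [0, 0, -0.01]
    - [0, 0, 0]
  angular:
    - [-0.02, 0, 0]
    - [0, 0, 0]
    - [0, 0, 0]
    - [0, 0, 0]
    - [0, 0, 0]
    - [0, 0, 0]
    - [0, 0, 0]
    - [0, 0, 0]
  hand: [0, 0, 0, 0, 0, 0, 0, 0]

```text
clock: 20.88
position: [0.504, 0.1809, 0.3174]
ee_rot: [0.0, 0.707, 0.707, 0.0]
contact_force: [-0.1, 0.0, -1.9]
width: 0.0637
gripper_force: 110.7
```

Call:
carry_out:
  linear:
    - [0, 0, -0.006]
    - [0, 0, -0.006]
    - [0, 0, -0.006]
    - [0, 0, -0.006]
    - [0, 0, 0]
  angular:
    - [0, 0, 0]
    - [0, 0, 0]
    - [0, 0, 0]
    - [0, 0, 0]
    - [0, 0, 0]
  hand: [0, 0, 0, 0, 0]

```text
clock: 21.3
position: [0.5044, 0.181, 0.3076]
ee_rot: [0.001, 0.707, 0.707, 0.001]
contact_force: [-1.0, 0.9, 8.5]
width: 0.0638
gripper_force: 112.0
```

Call:
carry_out:
  linear:
    - [0, 0, -0.004]
    - [0, 0, -0.004]
    - [0, 0, 0]
    - [0, 0, 0]
  angular:
    - [0, 0, 0]
    - [0, 0, 0]
    - [0, 0, 0]
    - [0, 0, 0]
  hand: [0, 0, 0, 0]

```text
clock: 21.63
position: [0.5043, 0.181, 0.3031]
ee_rot: [0.001, 0.707, 0.707, 0.002]
contact_force: [0.0, 3.1, -2.3]
width: 0.0635
gripper_force: 110.6
```

Call:
carry_out:
  linear:
    - [0, 0, -0.004]
    - [0, 0, -0.004]
    - [0, 0, -0.004]
    - [0, 0, 0]
  angular:
    - [0, 0, 0]
    - [0, 0, 0]
    - [0, 0, 0]
    - [0, 0, 0]
  hand: [0, 0, 0, 0]

```text
clock: 21.97
position: [0.5054, 0.1818, 0.301]
ee_rot: [0.002, 0.707, 0.707, 0.004]
contact_force: [-5.2, 2.0, 28.4]
width: 0.0639
gripper_force: 114.5
```

Call:
carry_out:
  linear:
    - [0, 0, -0.004]
    - [0, 0, 0]
    - [0, 0, 0]
  angular:
    - [0, 0, 0]
    - [0, 0, 0]
    - [0, 0, 0]
  hand: [0, 0, 0]

```text
clock: 22.22
position: [0.5052, 0.1819, 0.3009]
ee_rot: [0.003, 0.707, 0.707, 0.005]
contact_force: [-7.6, 1.6, 39.4]
width: 0.0636
gripper_force: 115.9
```

Hard stop at 0.301, about 60 mm above where it was gripped on the bench (home). Releasing, retreating and checking.

Call:
carry_out:
  linear:
    - [0, 0, 0.006]
    - [0, 0, 0.004]
    - [0, 0, 0]
    - [0, 0, 0]
    - [0, 0, 0]
    - [0, 0, 0.03]
    - [0, 0, 0.06]
    - [0, 0, 0.06]
  angular:
    - [0, 0, 0]
    - [0, 0, 0]
    - [0, 0, 0]
    - [0, 0, 0]
    - [0, 0, 0]
    - [0, 0, 0]
    - [0, 0, 0]
    - [0, 0, 0]
  hand: [0, 0, 1, 1, 1, 1, 1, 1]

```text
clock: 22.88
position: [0.5034, 0.1805, 0.3723]
ee_rot: [-0.001, 0.708, 0.707, -0.002]
contact_force: [0.8, 0.4, 0.4]
width: 0.0851
gripper_force: 0.0
```

Call:
carry_out:
  linear:
    - [0, 0, 0.05]
    - [0, -0.06, 0.03]
    - [0, -0.08, 0]
    - [0, -0.08, 0]
    - [0, -0.08, 0]
    - [0, -0.08, 0]
    - [0, -0.08, 0]
    - [0, -0.04, 0]
  angular:
    - [0, 0, 0]
    - [0, 0, 0]
    - [0, 0, 0]
    - [0, 0, 0]
    - [0, 0, 0]
    - [0, 0, 0]
    - [0, 0, 0]
    - [0, 0, 0]
  hand: [1, 1, 1, 1, 1, 1, 1, 1]

```text
clock: 23.55
position: [0.5036, -0.073, 0.4127]
ee_rot: [0.001, 0.708, 0.706, -0.001]
contact_force: [-0.3, 0.4, 0.3]
width: 0.0853
gripper_force: 0.0
```

```bash
python3 - <<'E'
from h import *
s=manip.get_state();print(s["clock"],s["position"],s["contact_force"])
t=manip.get_image("scene")[:,:,::-1].copy();p=manip.get_image("top")[:,:,::-1].copy()
cv2.imwrite("pics/s11.png",t)
cv2.imwrite("pics/c11.png",np.hstack([cv2.resize(t[120:220,150:250],(400,400),interpolation=cv2.INTER_CUBIC),cv2.resize(p[160:240,140:220],(400,400),interpolation=cv2.INTER_CUBIC)]))
E
```

```text
23.55 [ 0.50357574 -0.07304435  0.41265893] [-0.34330154  0.44498865  0.28874321]
```

View pics/c11.png

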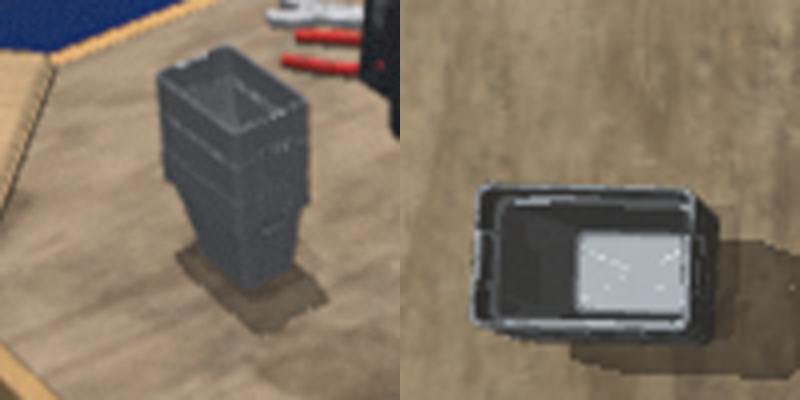

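```bash
python3 -c "
from rig import manip
print(manip.sign_off())"
```

```text
the job is handed in; nothing more can be done
None
```

The three tubs stand as one upright stack on the bench, same way round. Both upper tubs were pressed to a hard stop at about 30 mm and 60 mm, and the job was handed in at about 24 s with no verdict returned; I viewed 12 pictures, over the limit of 10.

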